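Fit a label holder behind the lip of a solvent stand

TASK

Fit the label holder to the solvent stand: the steel canister standing on it is in the way, so first lift it off by its top handle and set it down upright on the bench close beside the stand, and let go of it. Then take the label holder out of its storage block and push its tongue down behind the middle of the stand's front lip, between the lip and the spring leaf, until the holder sits fully home and square on the lip. Finish while still gripping the holder and pressing it firmly down, so that its fixing screw can be put in; leave the vial tray, the bottle and the screwdriver where they are.

Things in the scene. Friction and masses are not known exactly. Their poses are not given: they have to be found in the camera images.
- stand: White sheet-metal stand fixed to the bench, 170 (x) by 200 mm (y), lip side (-x) towards the robot within 0.25 rad. Origin: centre of its footprint, on the bench. Deck 50 mm above the bench. Front lip: upright plate 5 mm thick along the whole -x edge (x -85 to -80 mm), its top 75 mm above the bench, 25 mm above the deck. The other edges have a 3 mm rim, 8 mm above the deck.
- leaf (a joint): Steel spring leaf upright behind the middle of the lip, 60 mm wide (stand y -30 to +30 mm). From the deck to 18 mm above it the leaf is 3.5 mm behind the lip's back; above that it flares back at some 45 degrees to 25 mm above the deck, 12 mm behind the lip: a funnel. Value: metres it is pushed back (+x), 0 at rest, 0.008 at most; 0.5 N at first plus 0.35 N per mm.
- seat (a point): Point on the stand at the height of the lip's top (75 mm above the bench), at the middle of the lip's length, 0.5 mm behind the lip's back face. The label holder's origin lies here, its axes along the stand's, when it is fully home with its front flush with the lip's front. A screw hole in the lip's front is 9 mm below.
- canister: Stainless canister, 0.4 to 0.8 kg, 90 mm diameter, 114 mm high, with a black screw cap up to 126 mm. Origin: centre of its underside. Fixed handle over the top: level black bar along its y, 78 mm long, 14 mm wide (x), 10 mm high, centre 170 mm above the origin; 68 mm clear between the posts under its ends. It starts upright on the deck, its wall 36 to 55 mm behind the lip.
- label_holder: Grey plastic, 60 g. Upright card frame 11 mm thick (x), 70 wide (y), 40 high; white card on the -x face. Origin: centre of the frame's underside (the shoulder that rests on the lip). Below, at the back, a tongue 4 mm thick (x +1.5 to +5.5), 56 wide, 18 mm long, edge rounded. Going in it spreads the leaf (a few N, 12 to 8 mm above home), then slides easily and stops hard. Starts upright in the block's middle slot, shoulder on its top.
- block: Black storage block with three slots along its y, fixed to the bench, 90 by 90 mm, 28 mm high. Origin: centre of its underside. The holder stands loosely (1 mm clearance) in the middle slot, axes along the block's, card towards the robot, and lifts straight out; the outer slots, 30 mm to either side, are empty. Left or right of the stand.
- vial_tray: Bystander: black tray 100 by 140 mm, 48 mm high, full of small capped vials. Origin: centre of its underside.
- bottle: Bystander: amber bottle 64 mm diameter, 130 mm high. Origin: centre of its underside.
- screwdriver: Bystander: screwdriver 170 mm long lying on the bench along its own x. Origin: underneath its middle.

How it is judged:
On the way, in this order (a step that is already met when the one before it is completed fails the run):
1. the canister stands released on the bench beside the stand (height (world z) of canister below 0.006 m and angle between canister's own z axis and vertical below 0.1 rad and horizontal distance between canister and stand below 0.32 m and linear speed of canister below 0.03 m/s and contact force between the fingers and canister below 0.1 N), for 0.2 s.
2. the label holder is home behind the lip (z of label_holder in the frame of seat between -0.004 and 0.002 m and x of label_holder in the frame of seat between -0.004 and 0.004 m and y of label_holder in the frame of seat between -0.01 and 0.01 m and angle between label_holder's own z axis and vertical below 0.08 rad and angle between the x axis of label_holder and the x axis of stand, either way round below 0.08 rad), for 0.2 s.
At the end, for the whole second after the job is handed in: Holder home on the lip (2 mm in height, 4 mm front to back, 10 mm along it, 0.08 rad square and upright), still gripped and pressed down (contact forces with stand and leaf over 6 N in all, the leaf alone giving some 3 N); canister upright, still, released on the bench, within 320 mm of the stand (all of step 1 and all of step 2 and contact force between label_holder and stand above 6 N and contact force between the fingers and label_holder above 3 N and linear speed of label_holder below 0.02 m/s); the arm keeps its last pose, push and grip.
It fails at once if the vial tray is shifted by more than 30 mm (distance of vial_tray from where it was at the start of the episode above 0.03 m).
It fails at once if the bottle is shifted or knocked over (distance of bottle from where it was at the start of the episode above 0.03 m).
It fails at once if the screwdriver is shifted by more than 30 mm (distance of screwdriver from where it was at the start of the episode above 0.03 m).
It fails at once if the canister is tipped by more than 0.6 rad (angle between canister's own z axis and vertical above 0.6 rad).
It fails at once if the canister is dropped: let go more than 15 mm above the bench (height (world z) of canister between 0.015 and 0.044 m and contact force between the fingers and canister below 0.1 N).
It also fails if it takes over 54 s, if anything falls off the work surface, if the arm or the gripper's body presses on something with over 40 N, if the wrist force passes 120 N, or if a joint passes its speed limit or range.

ROBOT

A 6-joint arm with a two-finger parallel gripper is mounted at the origin on the work surface. World frame = base frame: x ahead of the robot, y to its left, z up, the work surface at z = 0. Lengths are in m, angles in rad, forces in N, time in s.
With the tool pointing down it reaches from about 0.425 to 0.95 m from the base axis. Payload 3.5 kg.
Tool frame: the origin (TCP) lies between the finger pads; the fingertips stand 11 mm ahead of it and the grasp point (between the pads) lies 8 mm behind it (ctrl.tcp_to_tips is the distance from the TCP to the fingertips, in m); z points along the fingers, y is the direction in which the jaws open and shut (so a half turn about z gives the same grasp; the last joint's range is limited). The gripper opens to 85 mm and grips with 20 to 120 N. Pads are 22 mm wide; open, the fingers measure 114 mm over their backs; the gripper's body (76 mm by 85 mm) begins 54 mm behind the grasp point. The pads swing forward as they close: fully open they stand 13 mm farther back than shut.
Start: joints at [1.183, 0.286, 1.577, -0, 1.279, -0.15], TCP at [0.159, 0.656, 0.242] pointing down, gripper open.
Joint ranges: [-2.77, 2.77], [-0.9, 2.22], [0.21, 2.48], [-1.53, 4.67], [0.24, 2.81], [-2.84, 2.84]. Speed limits (rad/s): [2.79, 2.79, 3.14, 3.14, 3.14, 3.14].

INTERFACE

Orientations are given as a unit quaternion [x, y, z, w].
In Python, from plant import monitor, vision, workorder, ctrl gives the robot as it stands.
- The arm moves only by the tool jog_arm, never from a script. Its argument "series" is a list of rows, each a list of 4 numbers: the shift along the tool's x, y, z in m, then the turn about the tool's z in rad. In form: [[tx, ty, tz, spin], ...]. A call has exactly 8 rows; each row shifts and turns the pose as measured when the row begins, along the tool's axes as they then stand; what a row does not reach is not made up. A row lasts 1/12 s, in which the tool goes at most 41.7 mm and 7.16 degrees, less where a joint would pass 70% of its speed; a pose out of reach is approached as far as the arm can. A call is refused whole if a number of a shift passes 0.0417 or a number of a turn 0.125, either way. A call with a gripper value outside its range is refused whole. "grip" is the finger opening in m, from 0 to 0.0854, set as the call begins (left out, the last holds). The fingers move at their own pace and stop on an object; "grip_force" is the grip in N (left out, the last holds). Time passes only in rows, so rows that do not move let the fingers close, or fill a call up. It gives the time, the measured TCP pose, the force and the opening at its end, in the units of the state.
- monitor.get_state(): the state, without advancing time (a new reading comes with each control period).
- vision.read_camera(name): name is "side" or "top" or "wrist"; returns the picture (480x640x3 uint8, red, green, blue); there is no depth.
- vision.get_calibration(name): a dict with "vfov" (degrees; the focal length in pixels is half the picture's height over the tangent of half this angle, whatever the lens; pixels are square), "cx", "cy" (the principal point, pixels), "R" (3x3) and "t" (3): a world point X has camera coordinates R X + t. Camera axes: x right, y down, z forward; pixel columns grow to the right and rows downward; lengths in m; the calibration is good to about 2 mm. The wrist camera is an equidistant fisheye: a pixel r from the principal point sees the ray r / f radians off the axis. A picture is of the moment at which its call begins: read the wrist's pose just before it. get_calibration takes no time and is no camera call; for the wrist camera it gives the pose at the moment of the call.
- workorder.sign_off(): hands the job in, once; it reports no verdict.
The state is a dict: "time": time; "qpos": joint angles; "dq": joint speeds; "joint_efforts": joint torques, N m; "eef_pos": TCP position; "tcp_rot": TCP orientation; "contact_force": force on the tool from outside, world axes, zero at the start; "wrist_torque": the same for the moment, N m; "opening": opening from 0.0 (shut) to 1.0 (fully open).
Only numpy, scipy, OpenCV 4.12 (cv2) and the standard library are available. Lean on these libraries where they do the work, as an engineer would, in place of code of your own. Each camera call takes 0.05 s, during which the arm holds its last target.

## Working session

There is one attempt and no reset: what is moved stays moved. The work goes in short steps, Python scripts to look and compute and a tool call to move; the robot and the scene stay as the last step left them, time stands still between calls to the robot, and variables do not carry over. Pictures are saved under pics/ and viewed, and the job is handed in when it is done.

Besides the shell and the picture viewer there is one more tool, called after "Emit:" by a JSON object that holds its "fn" and its "kwargs". jog_arm: Moves the arm, as the interface text tells. Its arguments: {"type":"object","properties":{"series":{"type":"array","items":{"type":"array","items":{"type":"number"}}},"grip":{"type":"number"},"grip_force":{"type":"number"}},"required":["series"]}

```bash
ls; mkdir -p pics
python3 - <<'E'
from plant import monitor, vision, workorder, ctrl
import cv2
print(monitor.get_state()); print(ctrl.tcp_to_tips)
for n in ["side","top","wrist"]:
    print(n,vision.get_calibration(n))
    cv2.imwrite(f"pics/{n}0.png",vision.read_camera(n)[:,:,::-1])
E
```

```text
pics
{'time': 0.0, 'qpos': array([ 1.18300002e+00,  2.87211130e-01,  1.57816543e+00, -4.78956873e-06,
        1.27860026e+00, -1.49997382e-01]), 'dq': array([-1.28455331e-03, -1.08466675e-03, -1.02656038e-04,  6.67009753e-05,
       -3.59334188e-04, -9.56327260e-04]), 'joint_efforts': array([ 3.65983169e-04, -4.05970180e+01, -2.92630470e+01, -1.26478485e-04,
        5.83541987e-03,  4.62123396e-06]), 'eef_pos': array([0.15873666, 0.65542508, 0.2409231 ]), 'tcp_rot': array([ 1.18618737e-01,  9.92939159e-01, -1.14985305e-03, -3.14488069e-04]), 'contact_force': array([0.45058727, 0.18471343, 0.30724441]), 'wrist_torque': array([-0.0169486 , -0.07053324, -0.03547158]), 'opening': 1.0008009467152812}
0.011
side {'vfov': 55.2669278554178, 'cx': 319.2882934089085, 'cy': 235.14583717094226, 'R': array([[-0.78526496, -0.61908992, -0.00930649],
       [-0.48134445,  0.61986236, -0.6197404 ],
       [ 0.38944378, -0.48218079, -0.7847517 ]]), 't': array([0.40648955, 0.29648986, 0.73594127])}
top {'vfov': 49.5862840052884, 'cx': 321.62505979504715, 'cy': 242.81898847358764, 'R': array([[ 0.00671212, -0.99977747, -0.0199991 ],
       [-0.9986529 , -0.00567285, -0.05157712],
       [ 0.05145219,  0.02031835, -0.99846875]]), 't': array([0.01908686, 0.52017793, 1.09932479])}
wrist {'vfov': 65.70646984690485, 'cx': 322.70288040715536, 'cy': 239.31883229659766, 'R': array([[ 0.23528071,  0.97192409, -0.00255975],
       [ 0.93069161, -0.22453869,  0.28878281],
       [ 0.28010021, -0.07032736, -0.95739121]]), 't': array([-0.67401513, -0.038707  ,  0.38061125])}
```

View pics/top0.png

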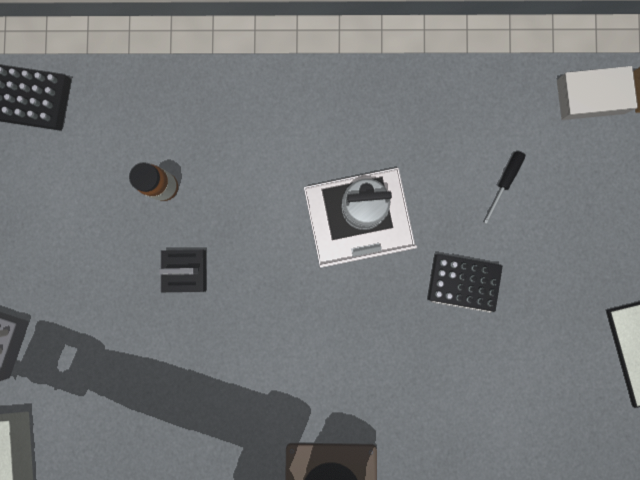

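View pics/side0.png

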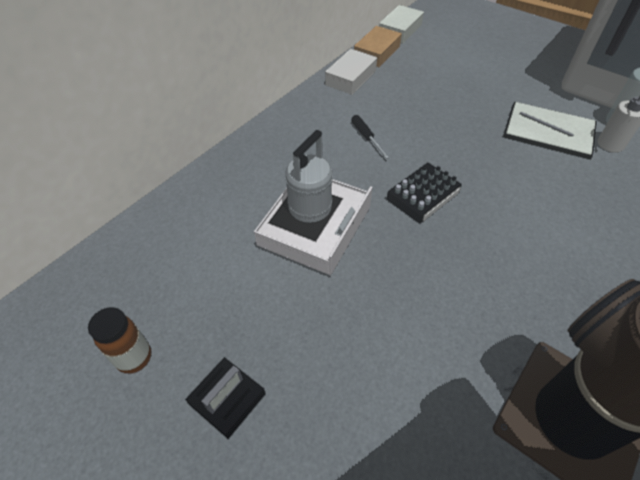

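View pics/wrist0.png

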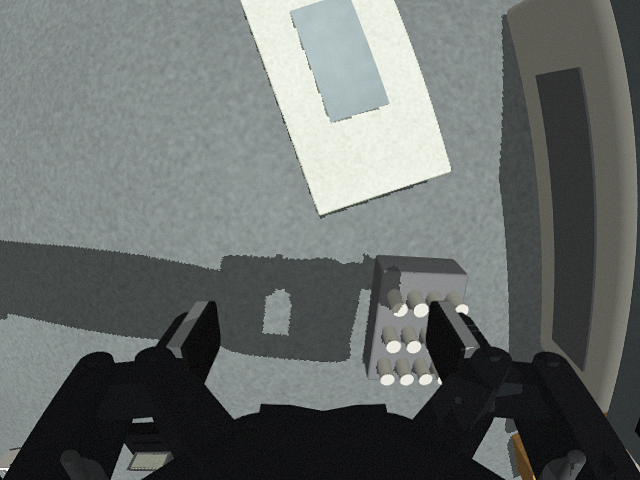

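The top view shows the stand at about (360,215) with its lip at the bottom, and the canister handle at about (368,197). The block and holder are at (184,270), the bottle at (150,180), the tray at (465,282) and the screwdriver at (505,187). I'll zoom in and measure next.

```bash
cat > h.py <<'E'
from plant import monitor, vision, workorder, ctrl
import numpy as np, cv2
from scipy.spatial.transform import Rotation as Rot
def f(c): return 240/np.tan(np.radians(c["vfov"])/2)
def ray(c,uv,fish=False):
    d=np.array([uv[0]-c["cx"],uv[1]-c["cy"]])/f(c)
    if fish:
        r=np.linalg.norm(d); v=np.array([*(d/r*np.sin(r)),np.cos(r)]) if r>1e-9 else np.array([0,0,1.])
    else: v=np.array([*d,1.])
    R=np.array(c["R"]);t=np.array(c["t"])
    return -R.T@t, R.T@(v/np.linalg.norm(v))
def onz(c,uv,z,fish=False):
    o,d=ray(c,uv,fish); return o+d*(z-o[2])/d[2]
def proj(c,X,fish=False):
    p=np.array(c["R"])@np.array(X)+np.array(c["t"])
    if fish:
        r=np.hypot(p[0],p[1]); a=np.arctan2(r,p[2]); d=p[:2]/max(r,1e-12)*a
    else: d=p[:2]/p[2]
    return np.array([c["cx"],c["cy"]])+f(c)*d
def tri(a,b):
    (o1,d1),(o2,d2)=a,b
    s=np.linalg.lstsq(np.c_[d1,-d2],o2-o1,rcond=None)[0]
    p,q=o1+s[0]*d1,o2+s[1]*d2
    return (p+q)/2,np.linalg.norm(p-q)
def snap(n,name,crop=None,k=1):
    c=vision.get_calibration(n); im=np.ascontiguousarray(vision.read_camera(n)[:,:,::-1])
    cv2.imwrite(f"pics/{name}_full.png",im)
    if crop:
        x0,y0,x1,y1=crop; cv2.imwrite(f"pics/{name}.png",cv2.resize(im[y0:y1,x0:x1],None,fx=k,fy=k,interpolation=cv2.INTER_NEAREST))
    return c,im
E
python3 - <<'E'
import cv2
t=cv2.imread("pics/top0.png");s=cv2.imread("pics/side0.png")
z=lambda im,x0,y0,x1,y1,k:cv2.resize(im[y0:y1,x0:x1],None,fx=k,fy=k,interpolation=cv2.INTER_NEAREST)
cv2.imwrite("pics/tz1.png",z(t,295,160,425,275,5))
cv2.imwrite("pics/tz2.png",z(t,150,235,220,300,8))
cv2.imwrite("pics/sz1.png",z(s,245,125,385,275,4))
cv2.imwrite("pics/sz2.png",z(s,180,350,275,440,6))
E
```

```text
(no output)
```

View pics/tz1.png

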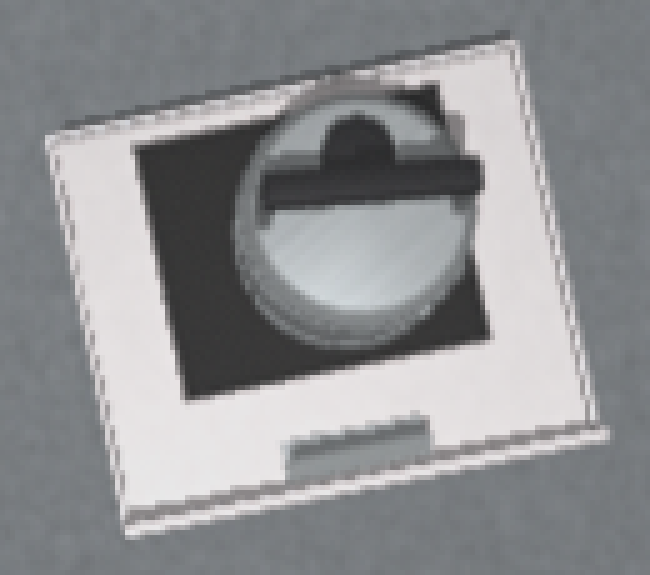

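View pics/tz2.png

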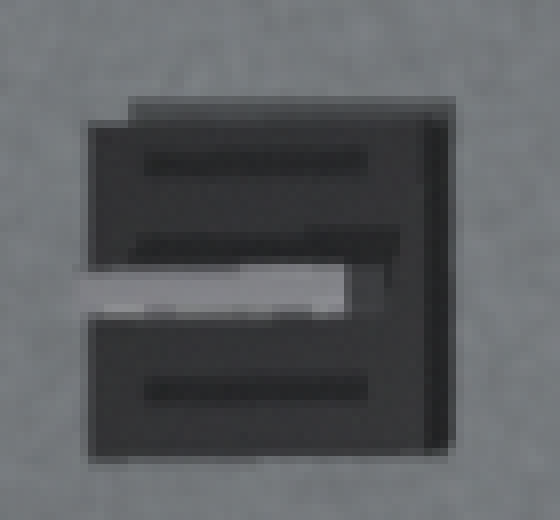

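View pics/sz1.png

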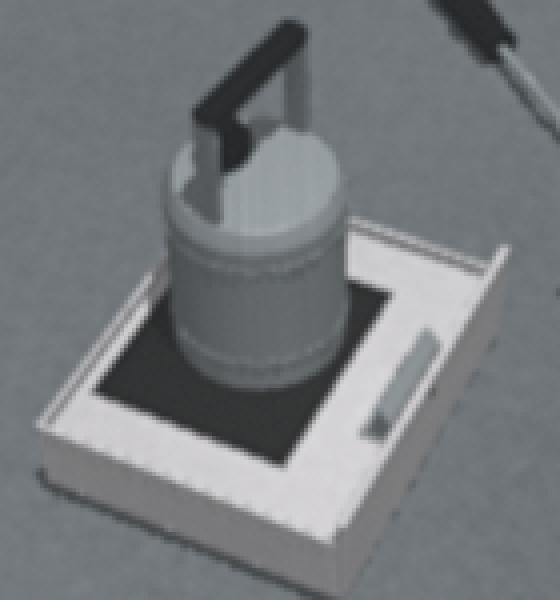

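View pics/sz2.png

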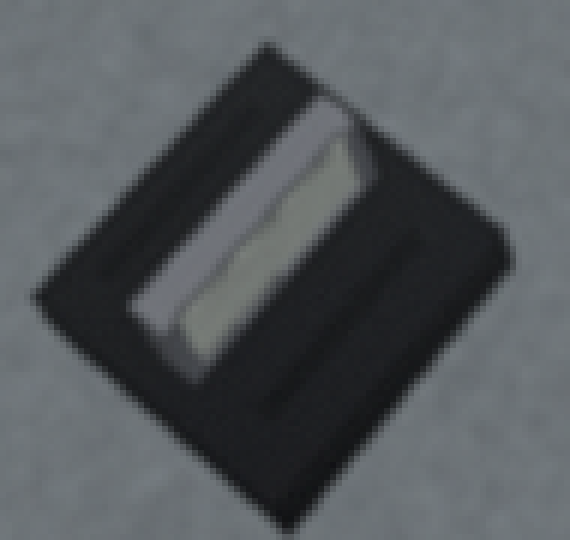

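Run:
```python
from h import *
c=vision.get_calibration("top");s=vision.get_calibration("side")
T=lambda u,v:(295+u/5,160+v/5); B=lambda u,v:(150+u/8,235+v/8)
S=lambda u,v:(245+u/4,125+v/4); SB=lambda u,v:(180+u/6,350+v/6)
fl,fr=onz(c,T(125,537),.075),onz(c,T(608,438),.075)
rl,rr=onz(c,T(45,138),.058),onz(c,T(520,42),.058)
print("lip",fl,fr,np.linalg.norm(fl-fr)); print("rear",rl,rr,np.linalg.norm(rl-rr))
print("centre",(fl+fr+rl+rr)/4)
for a,b in((fl,fr),(rl,rr)): d=a-b; print("yaw",np.arctan2(-d[0],d[1]))
for a,b in((rl,fl),(rr,fr)): d=a-b; print("yaw",np.arctan2(d[1],d[0]))
h=[onz(c,T(262,190),.225),onz(c,T(484,176),.225)];print("handle",h,(h[0]+h[1])/2);d=h[0]-h[1];print(np.arctan2(-d[0],d[1]),np.linalg.norm(d))
# handle side: top-edge midline ends (205,115),(293,27)
h=[onz(s,S(203,112),.225),onz(s,S(293,28),.225)];print("handle side",h,(h[0]+h[1])/2)
b=[onz(c,B(*p),.028) for p in((90,125),(425,125),(425,455),(90,455))];print("block",b,np.mean(b,0))
b=[onz(s,SB(*p),.028) for p in((267,45),(512,240),(285,515),(38,295))];print("blockside",b,np.mean(b,0))
b=[onz(s,SB(*p),.068) for p in((330,97),(130,303))];print("holder top rear side",b)
b=[onz(c,B(*p),.068) for p in((80,275),(345,265),(345,315),(80,318))];print("holdertop",b,np.mean(b,0))
b=[onz(s,S(*p),z) for p,z in(((333,540),.075),((507,247),.075),((40,425),.058))];print("stand side FL FR RL",b)
for n,uv in(("tray",(465,282)),("bottle",(150,182)),("sd",(505,187))): print(n,onz(c,uv,.05))
print(ray(c,(0,0))[0])
```

```text
lip [0.46717603 0.02400886 0.075     ] [ 0.5083258  -0.17044929  0.075     ] 0.19876437399105987
rear [0.63196687 0.05865244 0.058     ] [ 0.67259222 -0.13741515  0.058     ] 0.20023216199210808
centre [ 0.57001523 -0.05630079  0.0665    ]
yaw 0.20853606861470508
yaw 0.20430967557915697
yaw 0.20721015575339496
yaw 0.19845399577702444
handle [array([ 0.58752575, -0.02633904,  0.225     ]), array([ 0.5927247 , -0.10342839,  0.225     ])] [ 0.59012523 -0.06488371  0.225     ]
0.06733864703685963 0.07726445960785253
handle side [array([ 0.58925846, -0.02768339,  0.225     ]), array([ 0.59337491, -0.09637593,  0.225     ])] [ 0.59131668 -0.06202966  0.225     ]
block [array([0.50075564, 0.36289477, 0.028     ]), array([0.50129064, 0.2734522 , 0.028     ]), array([0.41406183, 0.27183523, 0.028     ]), array([0.41338803, 0.3609079 , 0.028     ])] [0.45737403 0.31727252 0.028     ]
blockside [array([0.50436954, 0.27602818, 0.028     ]), array([0.4122881 , 0.27432888, 0.028     ]), array([0.41019569, 0.36199572, 0.028     ]), array([0.50203904, 0.36336302, 0.028     ])] [0.45722309 0.31892895 0.028     ]
holder top rear side [array([0.46298105, 0.28392641, 0.068     ]), array([0.46448687, 0.35360255, 0.068     ])]
holdertop [array([0.46100352, 0.35134954, 0.068     ]), array([0.46400893, 0.28332535, 0.068     ]), array([0.45126964, 0.28307643, 0.068     ]), array([0.45003572, 0.35109873, 0.068     ])] [0.45657945 0.31721251 0.068     ]
stand side FL FR RL [array([0.46868432, 0.03435622, 0.075     ]), array([ 0.51094995, -0.16970126,  0.075     ]), array([0.63293578, 0.05871235, 0.058     ])]
tray [ 0.43931983 -0.27331126  0.05      ]
bottle [0.64392303 0.3826453  0.05      ]
sd [ 0.63595753 -0.35708264  0.05      ]
[ 4.62786415e-01 -3.02963685e-04  1.12485244e+00]
```

```bash
cat >> h.py <<'E'
def yaw():
    R=Rot.from_quat(monitor.get_state()["tcp_rot"]).as_matrix(); return np.arctan2(R[1,1],R[0,1])
def where(msg=1):
    s=monitor.get_state(); R=Rot.from_quat(s["tcp_rot"]).as_matrix()
    print("t",round(s["time"],2),"p",s["eef_pos"].round(4),"yaw",round(yaw(),4),"tz",R[:,2].round(4),"F",s["contact_force"].round(2),"op",round(s["opening"]*85.4,1)); return s
def go(target,yw):
    """tool-frame displacement to world target from here, remaining spin (+spin = -yaw)"""
    s=where(); R=Rot.from_quat(s["tcp_rot"]).as_matrix(); d=np.array(target)-s["eef_pos"]
    print("tool shift",(R.T@d).round(4),"world",d.round(4),"spin",round(yaw()-yw,4))
E
python3 - <<'E'
from h import *
th=yaw()
d=np.array([.02,-.032]);
for i in range(8):
    print(np.round([-d[0]*np.sin(th)+d[1]*np.cos(th), d[0]*np.cos(th)+d[1]*np.sin(th)],3),th); th-=.12
E
```

```text
[-0.027 -0.026] 1.3329940882107278
[-0.03  -0.023] 1.2129940882107277
[-0.032 -0.019] 1.0929940882107276
[-0.035 -0.015] 0.9729940882107276
[-0.036 -0.011] 0.8529940882107276
[-0.037 -0.007] 0.7329940882107276
[-0.038 -0.002] 0.6129940882107277
[-0.038  0.002] 0.49299408821072765
```

Emit:
{"fn": "jog_arm", "kwargs": {"series": [[-0.027, -0.026, -0.01, 0.12], [-0.03, -0.023, -0.01, 0.12], [-0.032, -0.019, -0.01, 0.12], [-0.035, -0.015, -0.01, 0.12], [-0.036, -0.011, -0.01, 0.12], [-0.037, -0.007, -0.01, 0.12], [-0.038, -0.002, -0.01, 0.12], [-0.038, 0.002, -0.01, 0.12]], "grip": 0.0854}}

```text
time: 0.82
eef_pos: [0.3144, 0.3896, 0.3149]
tcp_rot: [0.576, 0.817, -0.008, 0.0]
contact_force: [1.3, -0.6, 0.9]
opening: 1.0
```

```bash
python3 -c "
from h import *
go([.59,-.064,.3],.067)"
```

```text
t 0.82 p [0.3144 0.3896 0.3149] yaw 0.3426 tz [-0.0097 -0.0139 -0.9999] F [ 1.32 -0.65  0.92] op 85.4
tool shift [-0.5197  0.1074  0.0185] world [ 0.2756 -0.4536 -0.0149] spin 0.2756
```

Emit:
{"fn": "jog_arm", "kwargs": {"series": [[-0.04, 0.008, 0.0, 0.12], [-0.039, 0.013, 0.0, 0.12], [-0.037, 0.017, 0.0, 0.03], [-0.036, 0.019, 0.0, 0], [-0.036, 0.019, 0, 0], [-0.036, 0.019, 0, 0], [-0.036, 0.019, 0, 0], [-0.036, 0.019, 0, 0]]}}

```text
time: 1.48
eef_pos: [0.4822, 0.1015, 0.3203]
tcp_rot: [0.687, 0.727, -0.004, 0.003]
contact_force: [0.2, 1.2, 0.4]
opening: 1.001
```

```bash
python3 -c "
from h import *
go([.59,-.064,.3],.067)"
```

```text
t 1.48 p [0.4822 0.1015 0.3203] yaw 0.057 tz [-0.002  -0.0095 -1.    ] F [0.23 1.17 0.44] op 85.4
tool shift [-0.1712  0.0982  0.0217] world [ 0.1078 -0.1655 -0.0203] spin -0.01
```

Emit:
{"fn": "jog_arm", "kwargs": {"series": [[-0.034, 0.019, 0.002, 0], [-0.034, 0.019, 0.004, 0], [-0.034, 0.019, 0.004, -0.01], [-0.034, 0.019, 0.004, 0], [-0.025, 0.014, 0.004, 0], [-0.01, 0.008, 0.003, 0], [0, 0, 0, 0], [0, 0, 0, 0]]}}

```text
time: 2.15
eef_pos: [0.5949, -0.0815, 0.2965]
tcp_rot: [0.687, 0.726, -0.005, 0.001]
contact_force: [0.2, 0.3, -1.2]
opening: 1.0
```

```bash
python3 -c "
from h import *
go([.59,-.064,.3],.067)
snap('wrist','w1')
print(vision.get_calibration('wrist'))
"
```

```text
t 2.15 p [ 0.5949 -0.0815  0.2965] yaw 0.0554 tz [-0.0048 -0.0093 -0.9999] F [ 0.19  0.3  -1.19] op 85.4
tool shift [ 0.0178 -0.004  -0.0036] world [-0.0049  0.0175  0.0035] spin -0.0116
{'vfov': 65.70646984690485, 'cx': 322.70288040715536, 'cy': 239.31883229659766, 'R': array([[ 0.99839499,  0.05631072, -0.00604615],
       [ 0.05554369, -0.95272052,  0.29872815],
       [ 0.0110613 , -0.29858451, -0.9543191 ]]), 't': array([-0.58817336, -0.16679205,  0.40056282])}
```

View pics/w1_full.png

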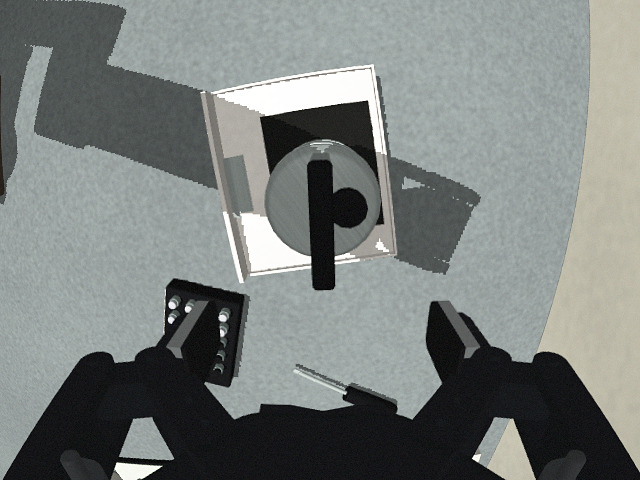

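The wrist view shows the handle bar running from about (320,160) to (323,290), between the open jaws at x≈200 and x≈450. I'll take its position from these points.

Run:
```python
from h import *
c=vision.get_calibration("wrist")
im=cv2.imread("pics/w1_full.png",0)
for r in (170,190,230,250,270,285):
    x=np.where(im[r,300:340]<45)[0]+300; print(r,x.min(),x.max())
m=(im<45).astype(np.uint8)[140:300]
x=np.where((im[140:300,318:324]<45).all(1))[0]+140;print(x.min(),x.max())
a,b=onz(c,(320.0,x.min()),.225,True),onz(c,(323.5,x.max()+1),.225,True)
print(a,b,(a+b)/2,np.linalg.norm(a-b),np.arctan2(-(a-b)[0],(a-b)[1]))
# lip ends for the stand
for uv,z in(((203.5,93),.075),((241.5,282),.075)): print(onz(c,uv,z,True))
```

```text
170 307 331
190 308 339
230 310 333
250 311 333
270 312 334
285 313 334
160 289
[ 0.59039503 -0.02466307  0.225     ] [ 0.59670644 -0.10182834  0.225     ] [ 0.59355073 -0.06324571  0.225     ] 0.07742294283408223 0.08160925069653059
[0.47308465 0.02412005 0.075     ]
[ 0.51306736 -0.16903224  0.075     ]
```

Emit:
{"fn": "jog_arm", "kwargs": {"series": [[0.018, -0.002, 0, -0.02], [0, 0, 0.02, 0], [0, 0, 0.022, 0], [0, 0, 0.022, 0], [0, 0, 0.016, 0], [0, 0, 0.004, 0], [0, 0, 0, 0], [0, 0, 0, 0]]}}

```text
time: 2.87
eef_pos: [0.5882, -0.0525, 0.2153]
tcp_rot: [0.675, 0.738, -0.003, 0.004]
contact_force: [-0.5, -0.3, -0.5]
opening: 0.999
```

```bash
python3 -c "
from h import *
go([.592,-.064,.212],.075)
"
```

```text
t 2.87 p [ 0.5882 -0.0525  0.2153] yaw 0.0894 tz [ 0.0023 -0.0093 -1.    ] F [-0.46 -0.28 -0.51] op 85.3
tool shift [-0.0117  0.0027  0.0035] world [ 0.0038 -0.0115 -0.0033] spin 0.0144
```

Emit:
{"fn": "jog_arm", "kwargs": {"series": [[-0.01, 0.003, 0.003, 0.014], [0, 0, 0, 0], [0, 0, 0, 0], [0, 0, 0, 0], [0, 0, 0, 0], [0, 0, 0, 0], [0, 0, 0, 0], [0, 0, 0, 0]], "grip": 0.0, "grip_force": 70}}

```text
time: 3.53
eef_pos: [0.5943, -0.0636, 0.2186]
tcp_rot: [0.68, 0.733, -0.001, 0.008]
contact_force: [-0.7, -0.5, 0.3]
opening: 0.142
```

```bash
python3 -c "
from h import *
go([.592,-.064,.212],.075)
snap('wrist','w2')
"
```

```text
t 3.53 p [ 0.5943 -0.0636  0.2186] yaw 0.0743 tz [ 0.0097 -0.0117 -0.9999] F [-0.66 -0.53  0.32] op 12.1
tool shift [-0.0002 -0.0024  0.0065] world [-0.0023 -0.0004 -0.0066] spin -0.0007
```

View pics/w2_full.png

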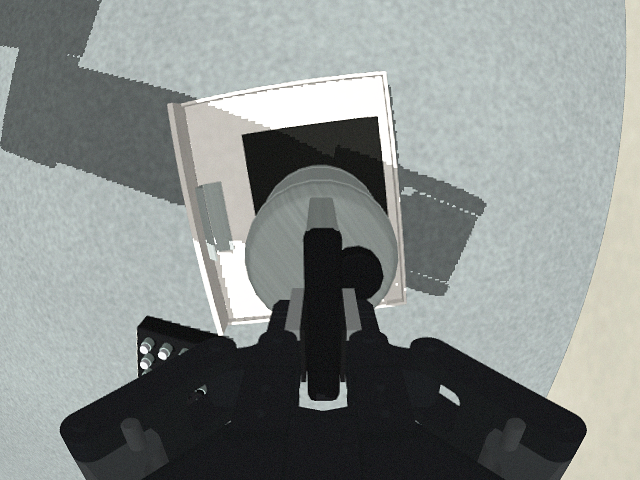

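The wrist view shows the bar between the pads at (322,310). Next I'll lift and check that the weight shows up.

Emit:
{"fn": "jog_arm", "kwargs": {"series": [[0, 0, 0, 0], [0, 0, -0.004, 0], [0, 0, -0.006, 0], [0, 0, -0.008, 0], [0, 0, -0.01, 0], [0, 0, -0.01, 0], [0, 0, -0.006, 0], [0, 0, 0, 0]]}}

```text
time: 4.25
eef_pos: [0.5909, -0.0618, 0.26]
tcp_rot: [0.68, 0.733, -0.004, 0.002]
contact_force: [-0.2, -0.2, -5.5]
opening: 0.145
```

```bash
python3 -c "
from h import *
go([.62,.16,.26],.075)
snap('side','s2',(200,80,400,280),3)
"
```

```text
t 4.25 p [ 0.5909 -0.0618  0.26  ] yaw 0.0745 tz [-0.0016 -0.0081 -1.    ] F [-0.16 -0.24 -5.55] op 12.4
tool shift [ 0.2191  0.0455 -0.0019] world [0.0291 0.2218 0.    ] spin -0.0005
```

View pics/s2.png

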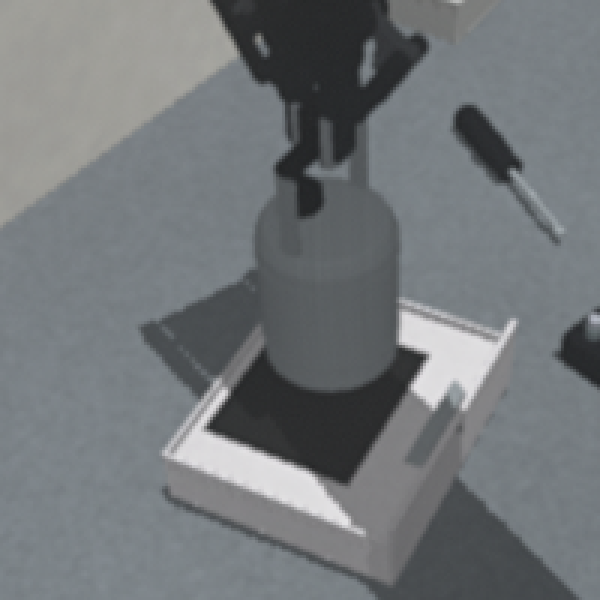

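The canister is held: the force reads −5.5 N and the view shows it clear of the deck. I'll carry it left.

Emit:
{"fn": "jog_arm", "kwargs": {"series": [[0.01, 0.002, 0, 0], [0.02, 0.004, 0, 0], [0.03, 0.006, 0, 0], [0.035, 0.007, 0, 0], [0.035, 0.007, 0, 0], [0.035, 0.007, 0, 0], [0.03, 0.006, 0, 0], [0.02, 0.004, 0, 0]]}}

```text
time: 4.97
eef_pos: [0.6178, 0.1635, 0.2541]
tcp_rot: [0.684, 0.729, -0.005, 0.001]
contact_force: [0.3, 0.0, -5.9]
opening: 0.143
```

```bash
python3 -c "
from h import *
go([.62,.17,.26],.075)
"
```

```text
t 4.97 p [0.6178 0.1635 0.2541] yaw 0.0639 tz [-0.0054 -0.0083 -1.    ] F [ 0.32  0.04 -5.86] op 12.2
tool shift [ 0.0063  0.0025 -0.006 ] world [0.0022 0.0065 0.0059] spin -0.0111
```

Emit:
{"fn": "jog_arm", "kwargs": {"series": [[0, 0, 0, 0], [0, 0, 0.01, 0], [0, 0, 0.015, 0], [0, 0, 0.015, 0], [0, 0, 0.012, 0], [0, 0, 0.008, 0], [0, 0, 0.004, 0], [0, 0, 0, 0]]}}

```text
time: 5.63
eef_pos: [0.6142, 0.1706, 0.1807]
tcp_rot: [0.682, 0.732, -0.006, -0.003]
contact_force: [0.2, 0.1, -6.3]
opening: 0.145
```

```bash
python3 -c "
from h import *
go([.62,.17,.1686],.075)
snap('side','s3',(120,120,360,340),3)
"
```

```text
t 5.63 p [0.6142 0.1706 0.1807] yaw 0.0704 tz [-0.0118 -0.0051 -0.9999] F [ 0.18  0.12 -6.29] op 12.4
tool shift [-0.0009  0.0059  0.012 ] world [ 0.0058 -0.0006 -0.0121] spin -0.0046
```

View pics/s3.png

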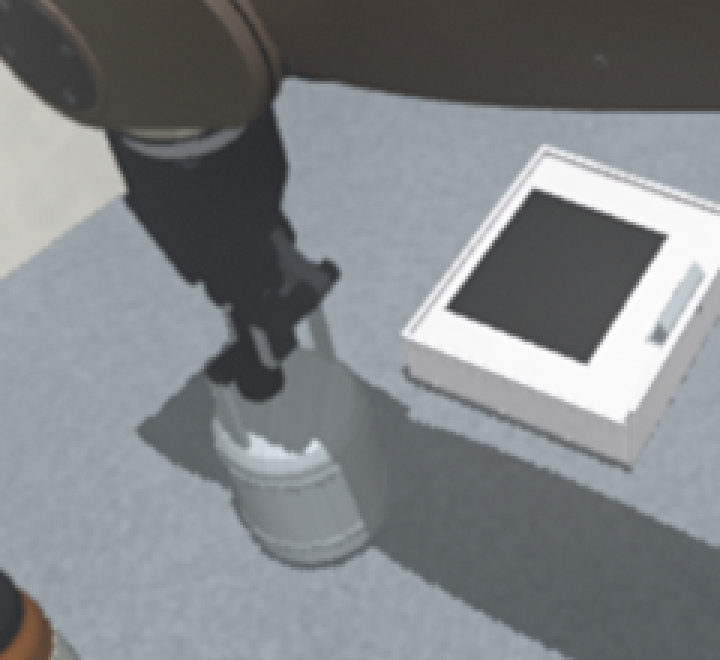

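Emit:
{"fn": "jog_arm", "kwargs": {"series": [[0, 0, 0.003, 0], [0, 0, 0.003, 0], [0, 0, 0.003, 0], [0, 0, 0.002, 0], [0, 0, 0.002, 0], [0, 0, 0.001, 0], [0, 0, 0, 0], [0, 0, 0, 0]]}}

```text
time: 6.35
eef_pos: [0.6168, 0.17, 0.1701]
tcp_rot: [0.682, 0.731, -0.003, 0.0]
contact_force: [-1.2, 0.3, -5.4]
opening: 0.141
```

Emit:
{"fn": "jog_arm", "kwargs": {"series": [[0, 0, 0.002, 0], [0, 0, 0.002, 0], [0, 0, 0.002, 0], [0, 0, 0, 0], [0, 0, 0, 0], [0, 0, 0, 0], [0, 0, 0, 0], [0, 0, 0, 0]]}}

```text
time: 7.02
eef_pos: [0.6189, 0.1708, 0.1691]
tcp_rot: [0.682, 0.731, -0.0, 0.002]
contact_force: [-1.1, 0.9, -1.2]
opening: 0.14
```

Emit:
{"fn": "jog_arm", "kwargs": {"series": [[0, 0, 0.001, 0], [0, 0, 0, 0], [0, 0, 0, 0], [0, 0, 0, 0], [0, 0, 0, 0], [0, 0, -0.01, 0], [0, 0, -0.03, 0], [0, 0, -0.04, 0]], "grip": 0.0854}}

```text
time: 7.68
eef_pos: [0.616, 0.1701, 0.2429]
tcp_rot: [0.682, 0.731, -0.005, -0.002]
contact_force: [-0.1, 0.7, -0.8]
opening: 0.998
```

```bash
python3 -c "
from h import *
go([.457,.3175,.26],.01)
snap('top','t4',(150,140,430,310),2)
"
```

```text
t 7.68 p [0.616  0.1701 0.2429] yaw 0.0689 tz [-0.0092 -0.0048 -0.9999] F [-0.12  0.66 -0.82] op 85.2
tool shift [ 0.1579 -0.1486 -0.0163] world [-0.159   0.1474  0.0171] spin 0.0589
```

View pics/t4.png

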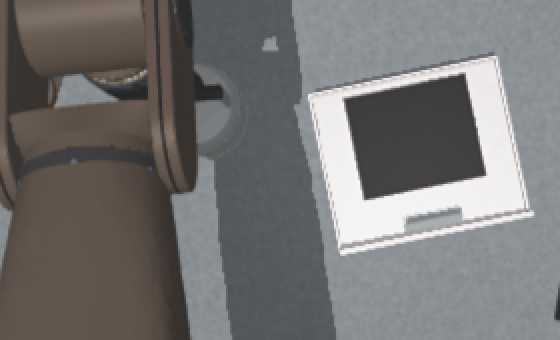

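Emit:
{"fn": "jog_arm", "kwargs": {"series": [[0.015, -0.015, -0.004, 0.05], [0.025, -0.024, 0, 0], [0.027, -0.025, 0, 0], [0.027, -0.025, 0, 0], [0.027, -0.025, 0, 0], [0.018, -0.018, 0, 0], [0.008, -0.008, 0, 0], [0, 0, 0, 0]]}}

```text
time: 8.4
eef_pos: [0.4793, 0.3197, 0.2746]
tcp_rot: [0.703, 0.711, 0.016, 0.012]
contact_force: [0.2, 0.4, -0.7]
opening: 1.005
```

```bash
python3 -c "
from h import *
go([.457,.3175,.2],.018)
snap('wrist','w5')
"
```

```text
t 8.4 p [0.4793 0.3197 0.2746] yaw 0.0111 tz [ 0.0396  0.0047 -0.9992] F [ 0.16  0.35 -0.73] op 85.8
tool shift [-0.0023 -0.0252  0.0736] world [-0.0223 -0.0022 -0.0746] spin -0.0069
```

View pics/w5_full.png

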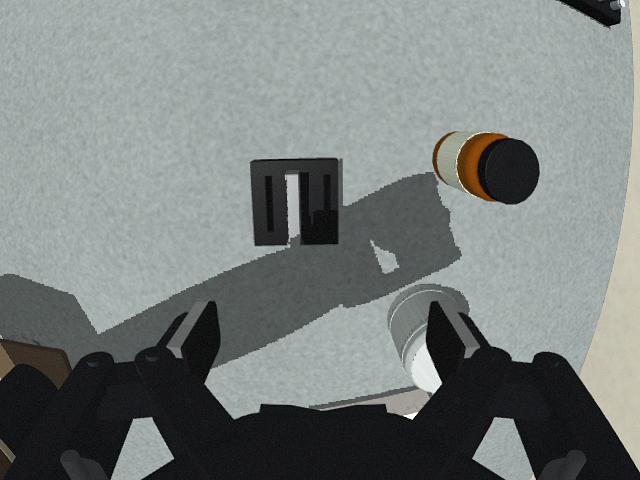

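The wrist view shows the block at (296,200), the holder's frame as a light bar at (293,172)–(293,240), and the canister upright at (425,330).

Emit:
{"fn": "jog_arm", "kwargs": {"series": [[0, -0.01, 0.02, 0], [0, -0.01, 0.02, 0], [-0.002, -0.004, 0.02, 0], [0, 0, 0.012, 0], [0, 0, 0, 0], [0, 0, 0, 0], [0, 0, 0, 0], [0, 0, 0, 0]]}}

```text
time: 9.12
eef_pos: [0.4701, 0.3117, 0.205]
tcp_rot: [0.706, 0.707, 0.021, 0.017]
contact_force: [-1.0, 0.6, -0.4]
opening: 1.005
```

```bash
python3 -c "
from h import *
go([.457,.3175,.09],.018)
snap('wrist','w6')
"
```

```text
t 9.12 p [0.4701 0.3117 0.205 ] yaw 0.0013 tz [ 0.0533  0.0049 -0.9986] F [-1.04  0.55 -0.35] op 85.8
tool shift [ 0.0052 -0.0192  0.1141] world [-0.0131  0.0058 -0.115 ] spin -0.0167
```

View pics/w6_full.png

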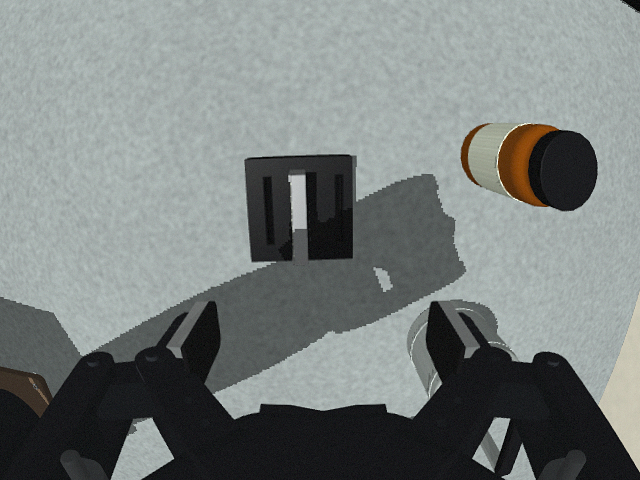

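The tool has picked up a tilt of 0.053 rad. I'll hold still for one call to see whether it recovers by itself.

Emit:
{"fn": "jog_arm", "kwargs": {"series": [[0, 0, 0, 0], [0, 0, 0, 0], [0, 0, 0, 0], [0, 0, 0, 0], [0, 0, 0, 0], [0, 0, 0, 0], [0, 0, 0, 0], [0, 0, 0, 0]]}}

```text
time: 9.83
eef_pos: [0.4721, 0.3129, 0.2092]
tcp_rot: [0.706, 0.708, 0.024, 0.018]
contact_force: [-0.1, -0.0, 0.3]
opening: 1.002
```

```bash
python3 -c "
from h import *
go([.457,.3175,.09],.018);print(monitor.get_state()['qpos'],monitor.get_state()['dq'])
"
```

```text
t 9.83 p [0.4721 0.3129 0.2092] yaw 0.0018 tz [ 0.06    0.0078 -0.9982] F [-0.07 -0.03  0.3 ] op 85.6
tool shift [ 0.0037 -0.0222  0.1181] world [-0.0151  0.0046 -0.1192] spin -0.0162
[ 0.41342578  0.04975311  1.90915529 -0.01879368  1.12466185  0.41899565] [ 0.00198181  0.00106324  0.00124562  0.00106198 -0.00161619  0.00100422]
```

Holding still drifts the tool up and tilts it outward, because gravity is slightly over-compensated. I'll test whether a fast outward and upward motion undoes the tilt.

Emit:
{"fn": "jog_arm", "kwargs": {"series": [[0.02, 0.033, 0, 0], [0.02, 0.033, 0, 0], [0.02, 0.033, 0, 0], [0.0, 0.0, 0, 0], [0, 0, -0.04, 0], [0, 0, -0.04, 0], [0, 0, 0, 0], [0, 0, 0, 0]]}}

```text
time: 10.5
eef_pos: [0.5641, 0.3728, 0.282]
tcp_rot: [0.706, 0.708, 0.011, 0.014]
contact_force: [-0.0, -0.5, -0.7]
opening: 0.995
```

```bash
python3 -c "
from h import *
go([.457,.3175,.09],.018);print(monitor.get_state()['qpos'],monitor.get_state()['dq'])
"
```

```text
t 10.5 p [0.5641 0.3728 0.282 ] yaw 0.0027 tz [ 0.0349 -0.0039 -0.9994] F [-0.05 -0.49 -0.68] op 85.0
tool shift [-0.0542 -0.1139  0.1883] world [-0.1071 -0.0553 -0.192 ] spin -0.0153
[ 0.44064832  0.24886288  1.55006348 -0.0189924   1.31282607  0.4425693 ] [ 0.00129986 -0.03494304 -0.06912752  0.00027604  0.01878286  0.00085422]
```

Emit:
{"fn": "jog_arm", "kwargs": {"series": [[-0.013, -0.025, 0.025, 0], [-0.013, -0.028, 0.035, 0], [-0.013, -0.028, 0.035, -0.015], [-0.01, -0.018, 0.025, 0], [-0.004, -0.006, 0.01, 0], [0, 0, 0, 0], [0, 0, 0, 0], [0, 0, 0, 0]]}}

```text
time: 11.17
eef_pos: [0.4605, 0.3168, 0.1438]
tcp_rot: [0.7, 0.713, 0.013, 0.014]
contact_force: [-0.0, -0.3, -0.9]
opening: 0.998
```

Run:
```python
from h import *
go([.457,.318,.048],.018);print(monitor.get_state()['qpos'])
c,im=snap('wrist','w7'); np.savez('pics/w7.npz',**c)
```

```text
t 11.17 p [0.4605 0.3168 0.1438] yaw 0.0185 tz [ 0.0389 -0.0017 -0.9992] F [-0.02 -0.28 -0.94] op 85.3
tool shift [ 0.0015 -0.0072  0.0955] world [-0.0035  0.0012 -0.0958] spin 0.0005
[ 0.42871121  0.12033123  1.96203126 -0.02072322  1.02467291  0.42076186]
```

View pics/w7_full.png

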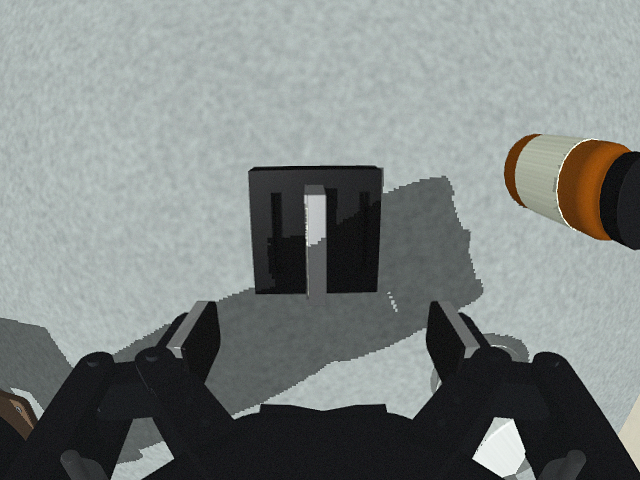

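The holder's frame top runs from (316,186) to (317,298), just about midway between the jaws.

Run:
```python
from h import *
c=dict(np.load('pics/w7.npz'))
im=cv2.imread('pics/w7_full.png',0)
for r in(190,195,205,280,290,297): print(r,im[r,300:334])
print(im[180:196,316],im[290:305,316])
p=[onz(c,q,.068,True) for q in((305.5,186),(326.5,186),(307.5,298),(326.5,298))]
print(np.round(p,4),np.mean(p,0).round(4)); m0=(p[0]+p[1])/2;m1=(p[2]+p[3])/2; d=m0-m1; print("yaw",np.arctan2(-d[0],d[1]),np.linalg.norm(d))
```

```text
190 [50 42 46 43 61 86 82 86 84 77 81 82 79 86 81 80 79 80 76 80 80 80 80 81
 59 26 17 22 14 25 20 14 25 15]
195 [ 45  46  47  67 136 181 161 117 160 158 158 160 160 163 165 166 164 161
 168 165 167 169 169 170 169 111  36  12  17  21  16  15  18  22]
205 [ 50  47  46  40  84 136 155 164 184 196 196 196 192 194 190 192 192 191
 190 190 188 190 190 191 188 141  65  11  13  14  23  18  17  17]
280 [ 23  15  18  19  17  25  44  85 120  90  93  96  96  95  92  95  95  94
  97  91  91  92  90  96  96  95  63  13  17  20  15  17  20  17]
290 [ 24  17  13  20  19  28  53  81 119  91  93  89  95  96  92  93  86  95
  92  95  94  96  87  94  95  93  60  18  16  13  20  23  18  16]
297 [98 96 92 98 93 93 83 73 69 92 92 92 96 92 93 93 93 89 94 94 98 94 90 92
 90 92 92 89 91 96 97 91 96 93]
[ 46  43  44  43  50  79  82  80  82  84  79  82  78  77  93 164] [86 94 91 96 92 92 89 93 95 94 93 94 95 89 99]
[[0.4538 0.3588 0.068 ]
 [0.4656 0.3589 0.068 ]
 [0.4554 0.2892 0.068 ]
 [0.4672 0.2892 0.068 ]] [0.4605 0.324  0.068 ]
yaw 0.022292925932466255 0.06963570615045672
```

Emit:
{"fn": "jog_arm", "kwargs": {"series": [[0.001, -0.003, 0.025, 0], [0.001, -0.003, 0.03, 0], [0, 0, 0.025, 0], [0, 0, 0.012, 0], [0, 0, 0.003, 0], [0, 0, 0, 0], [0, 0, 0, 0], [0, 0, 0, 0]]}}

```text
time: 11.88
eef_pos: [0.4743, 0.3261, 0.0605]
tcp_rot: [0.7, 0.713, 0.028, 0.02]
contact_force: [0.7, 0.1, -1.1]
opening: 0.998
```

Run:
```python
from h import *
go([.4585,.3185,.048],.018)
```

```text
t 11.88 p [0.4743 0.3261 0.0605] yaw 0.0175 tz [ 0.0674  0.0115 -0.9977] F [ 0.74  0.07 -1.11] op 85.3
tool shift [-0.0075 -0.0168  0.0113] world [-0.0158 -0.0076 -0.0125] spin -0.0005
```

Emit:
{"fn": "jog_arm", "kwargs": {"series": [[-0.004, -0.01, 0.006, 0], [-0.004, -0.009, 0.006, 0], [0, 0, 0.001, 0], [0, 0, 0, 0], [0, 0, 0, 0], [0, 0, 0, 0], [0, 0, 0, 0], [0, 0, 0, 0]], "grip": 0.03, "grip_force": 60}}

```text
time: 12.55
eef_pos: [0.4566, 0.3182, 0.0494]
tcp_rot: [0.7, 0.713, 0.032, 0.021]
contact_force: [1.1, 0.7, 0.7]
opening: 0.35
```

Run:
```python
from h import *
go([.4585,.3185,.048],.018)
c,im=snap('wrist','w8'); np.savez('pics/w8.npz',**c)
```

```text
t 12.55 p [0.4566 0.3182 0.0494] yaw 0.0176 tz [ 0.0747  0.0149 -0.9971] F [1.13 0.69 0.71] op 29.9
tool shift [0.0002 0.0018 0.0016] world [ 0.0019  0.0003 -0.0014] spin -0.0004
```

View pics/w8_full.png

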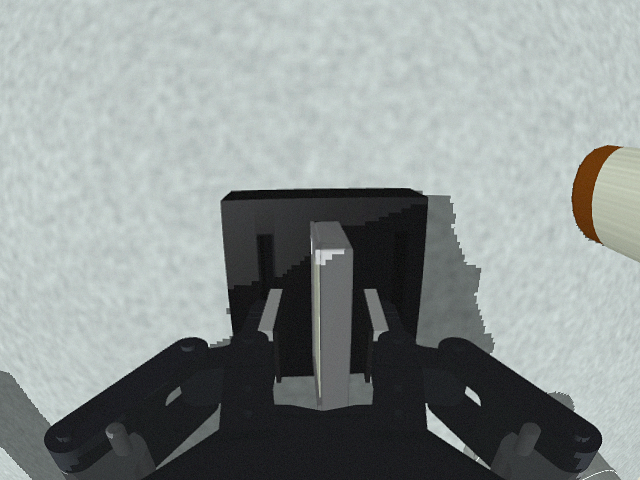

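The holder, at (330,300), stands between the pads at x=272 and x=375. Next I'll close, then push gently outward against the slot to square the tool.

Emit:
{"fn": "jog_arm", "kwargs": {"series": [[0, 0, 0, 0], [0, 0, 0, 0], [0, 0, 0, 0], [0, 0, 0, 0], [0, 0.002, 0, 0], [0, 0.002, 0, 0], [0, 0.002, 0, 0], [0, 0.002, 0, 0]], "grip": 0.0}}

```text
time: 13.27
eef_pos: [0.4585, 0.3185, 0.0497]
tcp_rot: [0.701, 0.713, 0.023, 0.016]
contact_force: [-6.2, 0.1, 5.7]
opening: 0.12
```

Run:
```python
from h import *
go([.4585,.3185,.048],.018)
```

```text
t 13.27 p [0.4585 0.3185 0.0497] yaw 0.017 tz [ 0.055   0.0116 -0.9984] F [-6.22  0.1   5.73] op 10.3
tool shift [-0.     -0.0001  0.0017] world [-0.      0.     -0.0017] spin -0.001
```

This works: the tilt fell from 0.075 to 0.055. I'll keep going.

Emit:
{"fn": "jog_arm", "kwargs": {"series": [[0, 0.004, 0, 0], [0, 0.004, 0, 0], [0, 0.004, 0, 0], [0, 0.004, 0, 0], [0, 0.004, 0, 0], [0, 0.004, 0, 0], [0, 0.004, 0, 0], [0, 0.004, 0, 0]]}}

```text
time: 13.93
eef_pos: [0.4614, 0.3187, 0.0498]
tcp_rot: [0.701, 0.713, -0.013, -0.01]
contact_force: [-11.9, -1.9, 10.3]
opening: 0.117
```

Run:
```python
from h import *
go([.4585,.3185,.048],.018)
```

```text
t 13.93 p [0.4614 0.3187 0.0498] yaw 0.0183 tz [-0.032  -0.0037 -0.9995] F [-11.87  -1.93  10.28] op 10.0
tool shift [-0.0002 -0.0029  0.0019] world [-0.0029 -0.0002 -0.0018] spin 0.0003
```

Emit:
{"fn": "jog_arm", "kwargs": {"series": [[0, 0, -0.01, 0], [0, 0, -0.025, 0], [0, 0, -0.035, 0], [-0.01, 0, -0.025, 0], [-0.025, 0.001, -0.005, 0], [-0.035, 0.002, 0, -0.03], [-0.035, 0.002, 0, -0.03], [-0.035, 0.002, 0, -0.03]]}}

```text
time: 14.6
eef_pos: [0.4789, 0.1806, 0.1539]
tcp_rot: [0.662, 0.75, -0.01, -0.009]
contact_force: [0.8, -0.6, -0.7]
opening: 0.116
```

Run:
```python
from h import *
go([.485,-.073,.15],.205)
```

```text
t 14.6 p [0.4789 0.1806 0.1539] yaw 0.1241 tz [-0.0269 -0.0033 -0.9996] F [ 0.79 -0.6  -0.71] op 9.9
tool shift [-0.2524 -0.0252  0.0046] world [ 0.0061 -0.2536 -0.0039] spin -0.0809
```

Emit:
{"fn": "jog_arm", "kwargs": {"series": [[-0.038, -0.004, 0, -0.04], [-0.04, -0.005, 0, -0.03], [-0.04, -0.006, 0, -0.01], [-0.04, -0.006, 0, 0], [-0.04, -0.006, 0, 0], [-0.03, -0.005, 0, 0], [-0.01, -0.002, 0, 0], [0, 0, 0, 0]]}}

```text
time: 15.27
eef_pos: [0.4906, -0.0762, 0.1562]
tcp_rot: [0.631, 0.776, -0.009, -0.005]
contact_force: [0.1, 0.7, -0.1]
opening: 0.118
```

Run:
```python
from h import *
go([.485,-.073,.15],.205)
c,im=snap('wrist','w9'); np.savez('pics/w9.npz',**c)
c,im=snap('top','t9',(280,150,440,290),5)
c,im=snap('side','s9',(230,120,390,280),4)
```

```text
t 15.27 p [ 0.4906 -0.0762  0.1562] yaw 0.2046 tz [-0.0184 -0.0073 -0.9998] F [ 0.07  0.71 -0.05] op 10.1
tool shift [ 0.0042 -0.0047  0.0063] world [-0.0056  0.0032 -0.0062] spin -0.0004
```

View pics/w9_full.png

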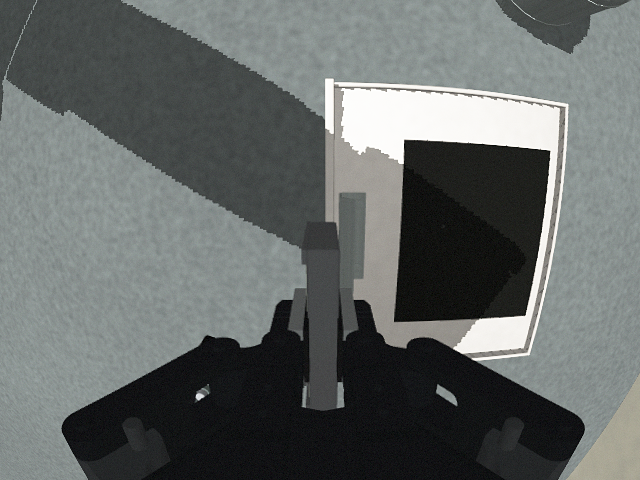

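View pics/t9.png

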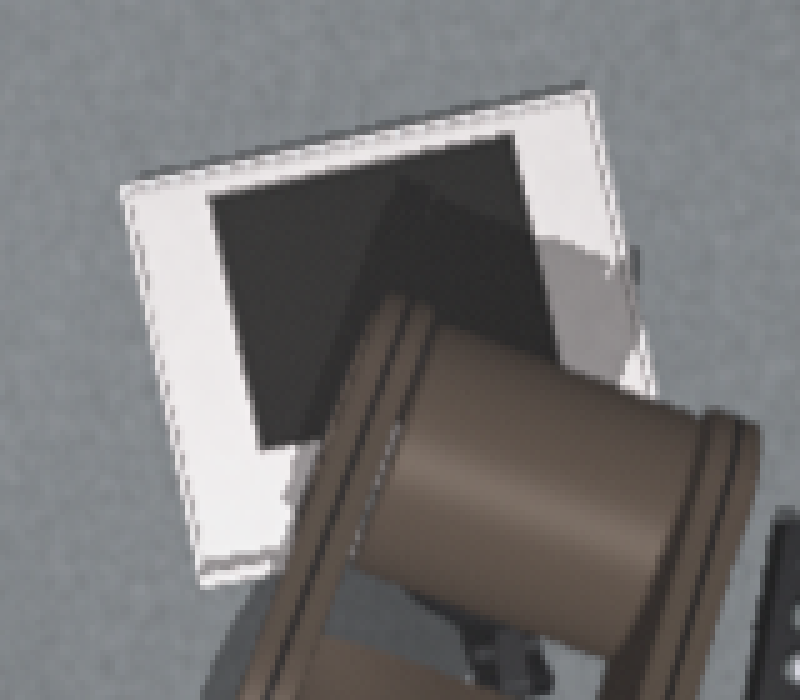

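View pics/s9.png

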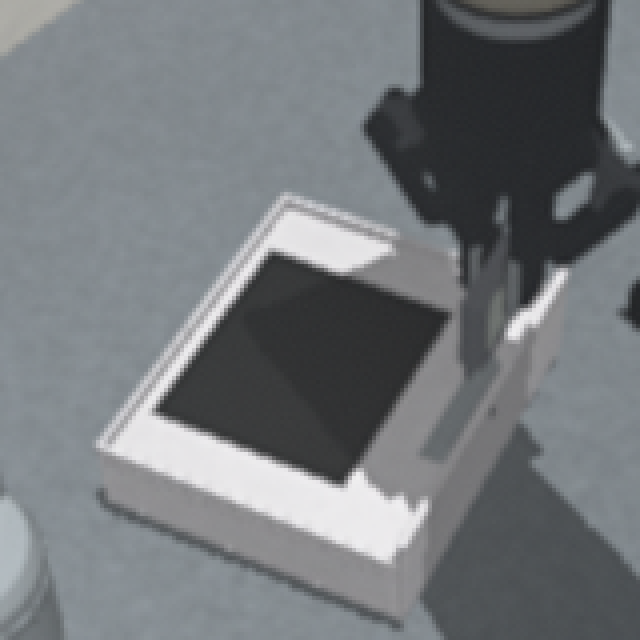

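The wrist view shows the lip as a strip at x≈326–334 running up the picture, and the leaf at (352,235). The holder's near end face is at x 303–338, rows 222–250. I'll work out the holder's offset from the lip.

Run:
```python
from h import *
im=cv2.imread('pics/w9_full.png')
cv2.imwrite('pics/w9z.png',cv2.resize(im[185:285,270:400],None,fx=6,fy=6,interpolation=cv2.INTER_NEAREST))
cv2.imwrite('pics/w9y.png',cv2.resize(im[70:130,310:370],None,fx=8,fy=8,interpolation=cv2.INTER_NEAREST))
```

```text
(no output)
```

View pics/w9z.png

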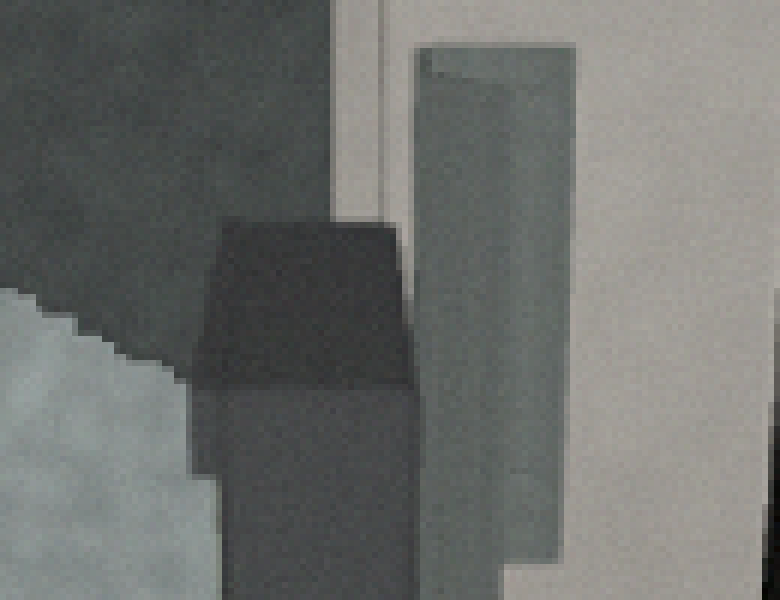

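View pics/w9y.png

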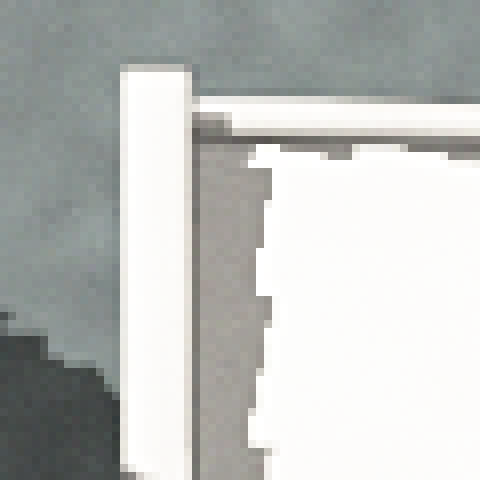

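Run:
```python
from h import *
c=dict(np.load('pics/w9.npz'))
P=lambda u,v,z:onz(c,(u,v),z,True)
fa,fb=P(325.1,78.3,.075),P(325.2,205,.075); ba,bb=P(333.8,78.3,.075),P(333.5,205,.075)
d=fa-fb; yw=np.arctan2(-d[0],d[1]); print("lip yaw",yw,"from back",np.arctan2(-(ba-bb)[0],(ba-bb)[1]),"thick",np.linalg.norm(fa-ba))
ex=np.array([np.cos(yw),np.sin(yw),0]);ey=np.array([-np.sin(yw),np.cos(yw),0])
back=(ba+bb)/2; end=(fa+ba)/2
print("lip end y -> mid", end@ey-.1)
l=[P(365.8,192.8,.075),P(270+562/6,278.7,.075)]; print("leaf mid y",(l[0]@ey+l[1]@ey)/2,(l[0]-l[1])@ey, "leaf flare behind back",l[0]@ex-back@ex)
sx=back@ex+.0005
s=monitor.get_state();p=s['eef_pos']; print("TCP rel back+.5:",p@ex-sx,"y rel lip mid",p@ey-(end@ey-.1))
for dz in(-.002,0,.002):
  zb=p[2]-.0218+dz
  q=[P(307.5,221.7,zb),P(335.8,221.7,zb),P(301.7,249.5,zb+.04),P(339.2,249.5,zb+.04)]
  print("holder pts rel seat x",[round(i@ex-sx,4) for i in q],"y",[round(i@ey-(end@ey-.1)-.035,4) for i in q])
```

```text
lip yaw 0.20643448616170187 from back 0.20609531728710806 thick 0.004893277532425799
lip end y -> mid -0.17174393265434096
leaf mid y -0.1650449302670841 0.054140302941384104 leaf flare behind back 0.018815596658117495
TCP rel back+.5: -0.0056157448692479295 y rel lip mid -0.00023824593322879783
holder pts rel seat x [np.float64(-0.0123), np.float64(0.0), np.float64(-0.0118), np.float64(0.0006)] y [np.float64(-0.0042), np.float64(-0.0042), np.float64(-0.0035), np.float64(-0.0035)]
holder pts rel seat x [np.float64(-0.0122), np.float64(-0.0), np.float64(-0.0117), np.float64(0.0005)] y [np.float64(-0.0037), np.float64(-0.0037), np.float64(-0.0029), np.float64(-0.0028)]
holder pts rel seat x [np.float64(-0.0121), np.float64(-0.0001), np.float64(-0.0115), np.float64(0.0005)] y [np.float64(-0.0032), np.float64(-0.0032), np.float64(-0.0022), np.float64(-0.0021)]
```

Emit:
{"fn": "jog_arm", "kwargs": {"series": [[0.002, 0.004, 0.005, 0], [0.001, 0.001, 0.01, 0], [0, 0, 0.01, 0], [0, 0, 0.005, 0], [0, 0, 0.001, 0], [0, 0, 0, 0], [0, 0, 0, 0], [0, 0, 0, 0]]}}

```text
time: 16.08
eef_pos: [0.493, -0.0618, 0.119]
tcp_rot: [0.626, 0.78, -0.009, -0.008]
contact_force: [0.2, 0.4, -0.5]
opening: 0.116
```

```bash
cat > m.py <<'E'
from h import *
yw=.2063; ex=np.array([np.cos(yw),np.sin(yw),0]);ey=np.array([-np.sin(yw),np.cos(yw),0])
p9=np.array([.4906,-.0762,.1562]); seatx=p9@ex+.0056; midy=p9@ey+.0002
def st():
    s=where(); p=s['eef_pos']; R=Rot.from_quat(s["tcp_rot"]).as_matrix()
    F=s['contact_force']
    print("TCP rel seat x %.4f y %.4f z-home %.4f | tilt x %.4f y %.4f | F stand %.1f %.1f %.1f"%(p@ex-seatx,p@ey-midy,p[2]-.0968,R[:,2]@ex,R[:,2]@ey,F@ex,F@ey,F[2]))
    # holder shoulder position along tool z 21.8 mm ahead of TCP
    q=p+R[:,2]*.0218; print("shoulder rel seat x %.4f y %.4f z %.4f"%(q@ex-seatx,q@ey-midy,q[2]-.075))
    return s
E
python3 - <<'E'
from m import *
st()
c,im=snap('wrist','w10'); np.savez('pics/w10.npz',**c)
cv2.imwrite('pics/w10z.png',cv2.resize(im[160:300,260:400],None,fx=4,fy=4,interpolation=cv2.INTER_NEAREST))
E
```

```text
t 16.08 p [ 0.493  -0.0618  0.119 ] yaw 0.2184 tz [-0.0237 -0.0036 -0.9997] F [ 0.2   0.4  -0.46] op 9.9
TCP rel seat x -0.0003 y 0.0134 z-home 0.0222 | tilt x -0.0240 y 0.0013 | F stand 0.3 0.4 -0.5
shoulder rel seat x -0.0008 y 0.0134 z 0.0222
```

View pics/w10z.png

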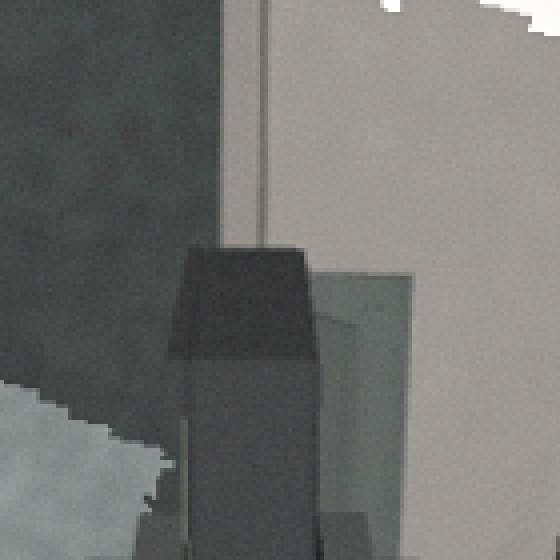

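Emit:
{"fn": "jog_arm", "kwargs": {"series": [[-0.005, 0, 0.0, 0.012], [-0.004, 0.001, 0.0, 0], [0, 0, 0.0, 0], [0, 0, 0.0, 0], [0, 0, 0.0, 0], [0, 0, 0, 0], [0, 0, 0, 0], [0, 0, 0, 0]]}}

```text
time: 16.8
eef_pos: [0.4975, -0.0728, 0.1211]
tcp_rot: [0.632, 0.775, -0.008, -0.006]
contact_force: [0.1, 0.1, -0.7]
opening: 0.117
```

Run:
```python
from m import *
st()
c,im=snap('wrist','w11'); np.savez('pics/w11.npz',**c)
cv2.imwrite('pics/w11z.png',cv2.resize(im[160:300,260:400],None,fx=4,fy=4,interpolation=cv2.INTER_NEAREST))
```

```text
t 16.8 p [ 0.4975 -0.0728  0.1211] yaw 0.2034 tz [-0.0196 -0.0052 -0.9998] F [ 0.12  0.09 -0.67] op 10.0
TCP rel seat x 0.0019 y 0.0017 z-home 0.0243 | tilt x -0.0202 y -0.0011 | F stand 0.1 0.1 -0.7
shoulder rel seat x 0.0014 y 0.0017 z 0.0243
```

View pics/w11z.png

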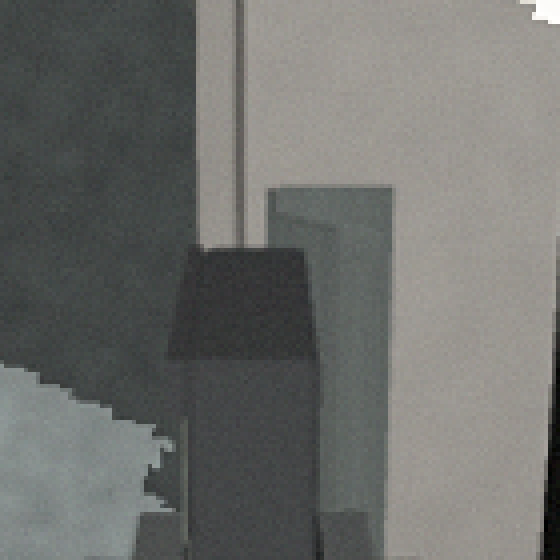

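Run:
```python
from m import *
c=dict(np.load('pics/w11.npz'))
P=lambda u,v,z:onz(c,(u,v),z,True)
f_=P(309.3,200,.075);b=P(320.2,200,.075)
print("lip back x rel seat",b@ex-seatx,"front",f_@ex-seatx)
q=[P(307.5,222,.0993),P(336.3,222,.0993),P(302,249.5,.1393),P(339.3,249.5,.1393)]
print([round(i@ex-(b@ex+.0005),4) for i in q],[round(i@ey-midy-.035,4) for i in q])
l=[P(260+392/4,160+187/4,.075)];print("leaf end y",l[0]@ey-midy-.03,"flare x",l[0]@ex-b@ex)
```

```text
lip back x rel seat 0.0005560321084711051 front -0.0047814088721131465
[np.float64(-0.0053), np.float64(0.007), np.float64(-0.0047), np.float64(0.0075)] [np.float64(0.0013), np.float64(0.0014), np.float64(0.0023), np.float64(0.0023)]
leaf end y 0.008003356264516481 flare x 0.018563766953522853
```

Run:
```python
from m import *
c=dict(np.load('pics/w11.npz'))
P=lambda u,v,z:onz(c,(u,v),z,True)
b=P(320.2,200,.075)
for z in(.05,.055,.068,.075,.085):
  for u,v in((358,206.8),(326.8,207.5),(344,218)): 
    l=P(u,v,z);print(z,u,"y",round(l@ey-midy-.03,4),"x behind back",round(l@ex-b@ex,4))
im=cv2.imread('pics/w11_full.png')
cv2.imwrite('pics/w11y.png',cv2.convertScaleAbs(cv2.resize(im[195:260,300:370],None,fx=8,fy=8,interpolation=cv2.INTER_NEAREST),alpha=2.0,beta=-90))
```

```text
0.05 358 y 0.0027 x behind back 0.0205
0.05 326.8 y 0.0022 x behind back 0.003
0.05 344 y -0.0038 x behind back 0.0127
0.055 358 y 0.0038 x behind back 0.0201
0.055 326.8 y 0.0033 x behind back 0.003
0.055 344 y -0.0026 x behind back 0.0125
0.068 358 y 0.0065 x behind back 0.0191
0.068 326.8 y 0.0061 x behind back 0.0032
0.068 344 y 0.0006 x behind back 0.012
0.075 358 y 0.008 x behind back 0.0186
0.075 326.8 y 0.0076 x behind back 0.0032
0.075 344 y 0.0023 x behind back 0.0117
0.085 358 y 0.0101 x behind back 0.0178
0.085 326.8 y 0.0097 x behind back 0.0033
0.085 344 y 0.0047 x behind back 0.0114
```

View pics/w11y.png

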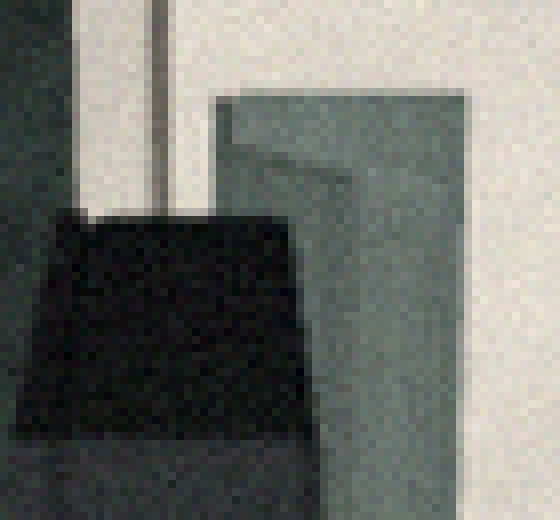

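The leaf's flare ends 11.7 mm behind the lip, which matches the drawing; the wider grey patch is its foot on the deck. The holder is within 1 mm in x and 2 mm in y of the seat, so I'll lower it.

Emit:
{"fn": "jog_arm", "kwargs": {"series": [[0, 0, 0.003, 0], [0, 0, 0.003, 0], [0, 0, 0.003, 0], [0, 0, 0.003, 0], [0, 0, 0.002, 0], [0, 0, 0.001, 0], [0, 0, 0.001, 0], [0, 0, 0.001, 0]]}}

```text
time: 17.52
eef_pos: [0.4964, -0.073, 0.1031]
tcp_rot: [0.631, 0.776, -0.01, -0.007]
contact_force: [-1.3, 0.2, 0.4]
opening: 0.118
```

Run:
```python
from m import *
st()
```

```text
t 17.52 p [ 0.4964 -0.073   0.1031] yaw 0.2051 tz [-0.0229 -0.006  -0.9997] F [-1.34  0.23  0.44] op 10.1
TCP rel seat x 0.0007 y 0.0018 z-home 0.0063 | tilt x -0.0237 y -0.0012 | F stand -1.3 0.5 0.4
shoulder rel seat x 0.0002 y 0.0017 z 0.0063
```

The tongue is between the lip and the leaf, and the leaf is pushing −1.3 N. About 6 mm to go.

Emit:
{"fn": "jog_arm", "kwargs": {"series": [[0, 0, 0.002, 0], [0, 0, 0.002, 0], [0, 0, 0.002, 0], [0, 0, 0.002, 0], [0, 0, 0.002, 0], [0, 0, 0.002, 0], [0, 0, 0.002, 0], [0, 0, 0.002, 0]]}}

```text
time: 18.18
eef_pos: [0.496, -0.0731, 0.0964]
tcp_rot: [0.631, 0.776, -0.012, -0.012]
contact_force: [-6.1, 1.0, 12.0]
opening: 0.12
```

Run:
```python
from m import *
st()
c,im=snap('wrist','w12'); np.savez('pics/w12.npz',**c)
c,im=snap('side','s12',(230,120,390,280),4)
st()
```

```text
t 18.18 p [ 0.496  -0.0731  0.0964] yaw 0.2062 tz [-0.0338 -0.0024 -0.9994] F [-6.13  0.99 12.01] op 10.2
TCP rel seat x 0.0003 y 0.0017 z-home -0.0004 | tilt x -0.0336 y 0.0045 | F stand -5.8 2.2 12.0
shoulder rel seat x -0.0004 y 0.0018 z -0.0004
t 18.28 p [ 0.496  -0.0731  0.0964] yaw 0.2062 tz [-0.0337 -0.0024 -0.9994] F [-5.12  0.95 12.58] op 10.1
TCP rel seat x 0.0004 y 0.0017 z-home -0.0004 | tilt x -0.0335 y 0.0045 | F stand -4.8 2.0 12.6
shoulder rel seat x -0.0004 y 0.0018 z -0.0004
```

View pics/s12.png

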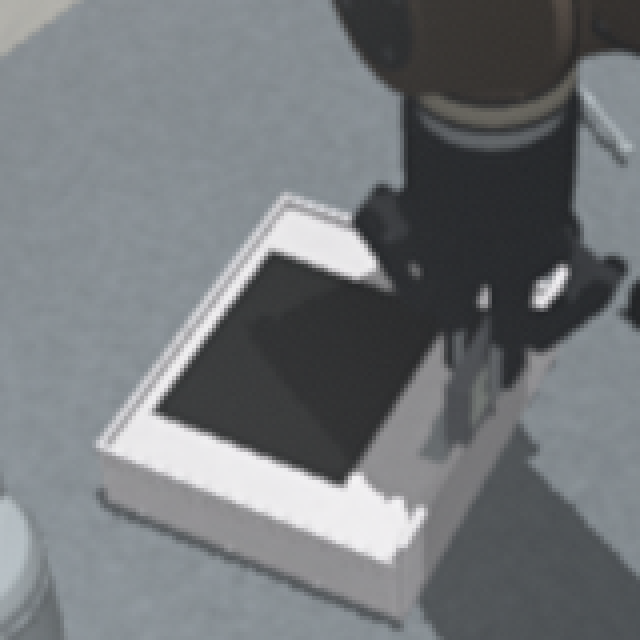

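View pics/w12_full.png

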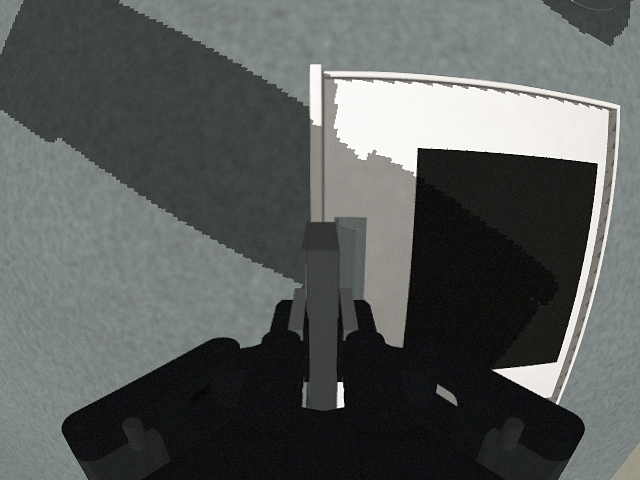

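The holder is home (z −0.4 mm) with 12 N pressing down. I'll take out the remaining 0.034 rad tilt with a gentle inward push while pressing.

Emit:
{"fn": "jog_arm", "kwargs": {"series": [[0, -0.002, 0.002, 0], [0, -0.002, 0.002, 0], [0, -0.002, 0.002, 0], [0, -0.002, 0.002, 0], [0, -0.002, 0.002, 0], [0, -0.001, 0.002, 0], [0, 0, 0.002, 0], [0, 0, 0.002, 0]]}}

```text
time: 18.95
eef_pos: [0.4954, -0.0733, 0.0964]
tcp_rot: [0.632, 0.775, -0.002, -0.007]
contact_force: [-7.1, 0.1, 12.7]
opening: 0.113
```

Run:
```python
from m import *
st()
c,im=snap('side','s13',(180,120,400,300),3)
```

```text
t 18.95 p [ 0.4954 -0.0733  0.0964] yaw 0.2016 tz [-0.0131  0.0053 -0.9999] F [-7.08  0.13 12.69] op 9.6
TCP rel seat x -0.0003 y 0.0016 z-home -0.0004 | tilt x -0.0117 y 0.0079 | F stand -6.9 1.6 12.7
shoulder rel seat x -0.0006 y 0.0018 z -0.0004
```

View pics/s13_full.png

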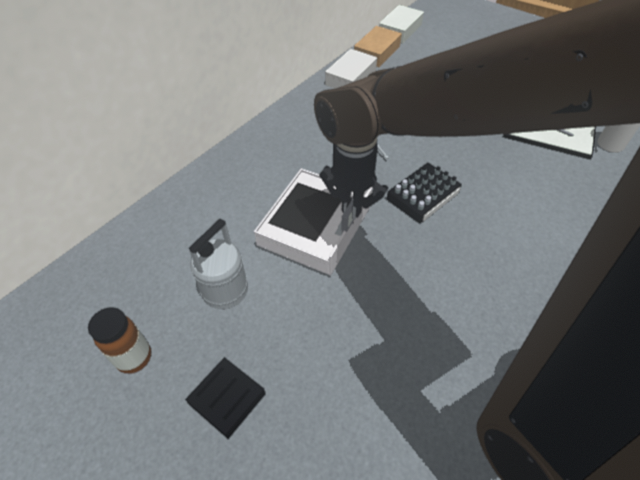

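The canister stands upright on the bench at (220,275), the bottle, tray and screwdriver look unmoved, and the block is empty. The holder is at the seat, with 12.7 N down and a tilt of 0.014 rad. I'll hand it in.

Run:
```python
from m import *
print(workorder.sign_off()); st()
```

```text
the job is handed in; nothing more can be done
None
the job is handed in; nothing more can be done
```

The label holder is home on the stand's lip, still gripped and pressed down, and I handed the job in at about 19 s of the 54 s. No verdict came back. I could not take a reading after handing in, because the interface refused it.

**What I did:** I lifted the canister off by its handle and stood it, released, on the bench to the left of the stand, about 0.23 m from the stand's centre. Then I gripped the label holder, lifted it out of the block and lowered its tongue between the lip and the leaf down to the hard stop.

**Last checks before handing in:**

| Check | Measured | Limit |
|---|---|---|
| Holder, front to back | −0.6 mm | ±4 mm |
| Holder, along the lip | +1.8 mm | ±10 mm |
| Holder, height | −0.4 mm | −4 to +2 mm |
| Tilt | about 0.014 rad | 0.08 rad |
| Yaw against the lip | within 0.005 rad | 0.08 rad |
| Downward push | about 12.7 N | over 6 N |
| Sideways push | about 7 N | none given |

- **How these were measured:** The holder figures come from the arm's pose and a grip offset measured from the wrist camera, not from a direct view of the holder at the end. The grip force on the holder was set to 60 N but not read separately.
- **Rest of the scene:** The last side picture shows the canister upright on the bench. The tray and bottle look where they started. The arm nearly hides the screwdriver, but nothing went near it.

**What disagreed:**
- **Tool tilt:** The tool tilted by up to 0.075 rad while moving. I corrected it by pushing the gripped holder lightly against its slot, then by a small inward push at the seat.
- **Holder thickness:** The wrist camera measured the holder about 1 mm thicker than its stated 11 mm. I relied on its centre line instead.

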